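# Lock the spit into the rotisserie and turn the start knob

### The job

Pick up the spit, lay it across the two forks of the tabletop rotisserie, either way round, and press it down past the red sprung jaws until it rests on the bottom of both forks and both jaws have snapped back over it. Then, with the spit locked in, twist the black start knob on the sloping front clockwise right to its stop, hold it there for a second and let go, so that it springs back to rest. Leave the spit locked in and the onion, lemon, garlic and mug where they are.

Things in the scene. Friction and masses are not known exactly. Their poses are not given: they have to be found in the camera images.
- rig: Tabletop rotisserie, fixed, grey and steel, 224 mm wide (y), from 125 mm before (-x) to 85 mm behind its origin; origin under it on the worktop, x to its back, y to its left seen from its front, z up. It stands side-on: its front faces the robot's left. A tray (66 mm high) lies between two upright fork plates. The front console slopes up at 35 deg to 89 mm at x = -40 mm.
- seat (a point): Point midway between the two forks, 135 mm above the worktop, 20 mm behind the rig's origin: the spit's centre lies here (within 2 mm across and in height) when the spit rests on the bottom of both forks. Axes as the rig's; the spit then lies along y.
- fork_left (a point): Middle of the left fork, on the seat line (85 mm to the left of seat). Upright plate 8 mm thick with a slot 13 mm wide, open upward; its floor is 5 mm below this point. From 11 to 31 mm above this point the mouth flares out to about 40 mm wide. Axes as the rig's.
- fork_right (a point): The same for the right fork, 85 mm to the right (-y) of seat.
- spit: Loose spit, 0.10 to 0.21 kg: steel rod 10 mm in diameter, 224 mm long along its x; square wooden sleeve, 20 x 20 x 70 mm, round its middle to grip; brass disc 16 mm in diameter 106 mm from the middle at each end, to go outside forks and jaws (which end 97 mm from the middle: 9 mm play either way). Origin at the rod's centre, 10 mm above the worktop as it lies flat. Ends alike.
- jaw_left (a joint): Red sprung jaw outside the left (+y) fork, rad. 0 = closed, its barb across the slot, 3 mm above the seated rod. The rod, pushed straight down on the barb's sloping top (from about 30 mm above the seated rod's centre line), swings it back about 0.12 rad; then it snaps shut over the rod. Both jaws together take roughly 5 to 20 N.
- jaw_right (a joint): The same for the right (-y) fork.
- knob_grip (a point): On the knob's axis, 30 mm off the sloping panel, 12 mm below the knob's top: the height to grip. The knob is a black bar 44 mm long, 14 mm wide, 34 mm tall on a round foot. The point turns with it: z along its axis, out of the panel (35 deg from vertical, leaning to the rig's front), x along the bar (white mark at the +x end), y across the bar, the way to pinch it.
- start_knob (a joint): Knob angle, rad: 0 at rest, grows clockwise as seen looking at the panel, up to the stop at 1.05. At rest the bar's marked end points up the slope and 30 deg to the left, at the stop 30 deg to the right. A spring turns it back: 0.03 N m at rest, 0.12 N m at the stop.
- onion: Red onion, about 84 mm, bystander; origin at its underside.
- lemon: Lemon, 71 mm long, bystander; origin at its underside.
- garlic: Garlic bulb, 53 mm, bystander; origin at its underside.
- mug: Grey-teal mug, 86 mm in diameter and 60 mm tall, bystander; origin at its underside.

How it is judged (in metres and radians):
On the way, in this order (a step that is already met when the one before it is completed fails the run):
1. the spit rests on the bottom of both forks with both jaws closed over it (x of spit in the frame of seat between -0.004 and 0.004 m and y of spit in the frame of seat between -0.014 and 0.014 m and z of spit in the frame of seat below 0.003 m and angle between the x axis of spit and the y axis of rig, either way round below 0.05 rad and value of joint each of jaw_left, jaw_right below 0.05 rad), for 0.3 s.
2. with the spit locked in, the knob is held at its stop (all of step 1 and value of joint start_knob above 0.97 rad), for 0.5 s.
At the end, for the whole second after the job is handed in: The spit rests at the bottom of both forks (centre within 4 mm of the seat point across, less than 3 mm above it, within 14 mm along the spit, parallel within 0.05 rad), still, both jaws closed over it (below 0.05 rad), and the knob is back at rest (below 0.08 rad) (all of step 1 and linear speed of spit below 0.02 m/s and value of joint start_knob below 0.08 rad and velocity of joint start_knob below 0.1 rad/s); the robot touches nothing.
It fails at once if the onion is moved by more than 30 mm (distance of onion from where it was at the start of the episode above 0.03 m).
It fails at once if the lemon is moved by more than 30 mm (distance of lemon from where it was at the start of the episode above 0.03 m).
It fails at once if the garlic is moved by more than 30 mm (distance of garlic from where it was at the start of the episode above 0.03 m).
It fails at once if the mug is moved by more than 30 mm (distance of mug from where it was at the start of the episode above 0.03 m).
It also fails if it takes over 61 s, if anything falls off the work surface, if the arm or the gripper's body presses on something with over 40 N, if the wrist force passes 120 N, or if a joint passes its speed limit or range.

### The arm

A 6-joint arm with a two-finger parallel gripper is mounted at the origin on a cart in front of the work surface, level with it; the furniture and walls round the work are solid. World frame = base frame: x ahead of the robot, y to its left, z up, the work surface at z = 0. Lengths are in mm, angles in rad, forces in N, time in s.
With the tool pointing down it reaches from about 275 to 1000 mm from the base axis. Payload 8.4 kg.
Tool frame: the origin (TCP) lies at the very end of the fingers, on their centre line; the grasp point (between the pads) lies 19 mm behind it (r.pinch_z is the distance from the TCP to the grasp point, in mm); z points along the fingers, y is the line along which they close (so a half turn about z gives the same grasp; the last joint's range is limited). The gripper opens to 85 mm and grips with 20 to 120 N. Pads are 22 mm wide; open, the fingers measure 114 mm over their backs; the gripper's body (76 mm by 85 mm) begins 54 mm behind the grasp point. The pads swing forward as they close: fully open they stand 13 mm farther back than shut.
Start: joints at [-0.002, 0.353, 1.633, -0, 1.155, -0.002], TCP at [625.002, -0, 231.281] pointing down, gripper open.
Joint ranges: [-2.63, 2.63], [-0.92, 2.1], [0.06, 2.66], [-1.3, 4.44], [0, 2.69], [-3.02, 3.02]. Speed limits (rad/s): [2.22, 2.22, 2.79, 3.14, 3.14, 3.14].

### API

Orientations are given as [roll, pitch, yaw] about the fixed x, y, z axes, in that order (R = Rz(yaw) Ry(pitch) Rx(roll)).
In Python, from rig import r gives the robot as it stands.
- The arm moves only by the tool carry_out, never from a script. Its argument "series" is a list of rows, each a list of 7 numbers: the turn, a rotation vector about the tool's x, y, z as a fraction of full scale, then the shift along the tool's x, y, z as a fraction of full scale, then the gripper command: -1 is fully open, 1 is shut, values between are in proportion. A call has 1 to 8 rows; each row is the pose to reach, as a shift and turn from the pose commanded when the call began, along the tool's axes at that moment, turning the shorter way round; what a row does not reach only later rows make up. Full scale, the value 1, is 0.25 m for a shift and pi rad for a turn. A row lasts 1/8 s, in which the tool goes at most 62.5 mm and 10.7 degrees, less where a joint would pass 70% of its speed; a pose out of reach is approached as far as the arm can. A call with a number of a shift or a turn outside -1 to 1 is refused whole. A call with a gripper value outside its range is refused whole. The fingers move at their own pace and stop on an object; "force" is the grip in N (left out, the last holds). Time passes only in rows, so rows that repeat a pose let the fingers close. It gives the time, the measured TCP pose, the force, the opening and the grip force at its end, in the units of the state.
- r.sense(): the state, without advancing time (a new reading comes with each control period).
- r.grab_frame(name): name is "scene" or "side" or "wrist"; returns the picture (420x560x3 uint8, red, green, blue); there is no depth.
- r.get_calibration(name): a dict with "K" (3x3 intrinsics, pixels), "distortion" ([k1, k2, p1, p2, k3] as OpenCV has them; the pictures are not rectified), "pose" (4x4, takes a point from camera to world coordinates). Camera axes: x right, y up, looking along -z (the intrinsics and any distortion apply to the point x, -y, -z); pixel columns grow to the right and rows downward; lengths in mm; the calibration is good to about 2 mm. A picture is of the moment at which its call begins: read the wrist's pose just before it. get_calibration takes no time and is no camera call; for the wrist camera it gives the pose at the moment of the call.
- r.sign_off(): hands the job in; it is judged then, once.
Trained networks look in the newest picture that a camera, given by its name, has taken for a name from the list of things; names that differ only in an ending like _2 or _b are one class to them, and where a whole thing is asked for, a point or a joint stands for the part that bears it (a point fixed in the world has none). Each returns a list of dicts, best first, with "score" (0 to 1); they miss things now and then, are a little off and sometimes report something else, mostly with a low value. They report only what shows in the picture. A call takes as long as a camera call.
- r.silhouettes(camera, label): "region" (420x560 bool, what is visible of it) and "position" ([row, column] in pixels, amid what is visible of it).
The state is a dict: "clock": time; "qpos": joint angles; "qvel": joint speeds; "joint_efforts": joint torques, N m; "eef_pos": TCP position; "tcp_rot": TCP orientation; "contact_force": force on the tool from outside, world axes, zero at the start; "wrist_torque": the same for the moment, N m; "opening": opening from 0.0 (shut) to 1.0 (fully open); "grasp_force": force on a finger pad.
Only numpy, scipy, OpenCV 4.12 (cv2) and the standard library are available. Lean on these libraries where they do the work, as an engineer would, in place of code of your own. Each camera call takes 0.05 s, during which the arm holds its last target. There are 200 camera calls.

## Working session

There is one attempt and no reset: what is moved stays moved. The work goes in short steps, Python scripts to look and compute and a tool call to move; the robot and the scene stay as the last step left them, time stands still between calls to the robot, and variables do not carry over. Pictures are saved under pics/ and viewed, at most 10 in all, crops included, and the job is handed in when it is done.

Besides the shell and the picture viewer there is one more tool, called after "Request:" as name([rows], argument=value, ...), one row to a line, values as JSON. carry_out: Moves the arm, as the interface text tells. Its arguments: {"type":"object","properties":{"series":{"type":"array"},"force":{"type":"number"}},"required":["series"]}

```bash
mkdir -p pics; ls; cat > h.py <<'E'
import numpy as np, cv2
from scipy.spatial.transform import Rotation as R
from scipy.optimize import least_squares
from rig import r
def ray(cal,px):
    K=np.array(cal["K"]);d=np.array(cal["distortion"],float);P=np.array(cal["pose"])
    u=cv2.undistortPoints(np.array(px,float).reshape(-1,1,2),K,d).reshape(-1,2)
    v=np.c_[u[:,0],-u[:,1],-np.ones(len(u))]@P[:3,:3].T
    return P[:3,3],v
def onplane(cal,px,z):
    o,v=ray(cal,px); return o+v*((z-o[2])/v[:,2:3])
def proj(cal,X):
    P=np.array(cal["pose"]);c=(np.atleast_2d(X)-P[:3,3])@P[:3,:3]
    c=c*[1,-1,-1]
    return cv2.projectPoints(c,np.zeros(3),np.zeros(3),np.array(cal["K"]),np.array(cal["distortion"],float))[0].reshape(-1,2)
def save(n,im): cv2.imwrite("pics/"+n,im[:,:,::-1])
E
python3 - <<'E'
from h import *
ims=[]
for n in ["scene","side","wrist"]:
    im=r.grab_frame(n); save(n+"0.png",im); c=r.get_calibration(n); print(n,np.round(c["pose"],3).tolist(),np.round(c["K"],1).tolist())
    for l in ["spit","rig","knob_grip","onion","lemon","garlic","mug","jaw_left","jaw_right"]:
        for s in r.silhouettes(n,l)[:2]:
            print(l,round(s["score"],2),np.round(s["position"]),s["region"].sum(), np.round(onplane(c,[s["position"][::-1]],10 if l=="spit" else 30)))
print(r.sense())
E
```

```text
pics
scene [[-0.9, 0.283, -0.331, 205.716], [-0.435, -0.587, 0.683, 929.088], [-0.001, 0.759, 0.651, 800.92], [0.0, 0.0, 0.0, 1.0]] [[379.6, 0.0, 283.7], [0.0, 379.6, 212.7], [0.0, 0.0, 1.0]]
spit 0.82 [292. 280.] 418 [[480. 387.  10.]]
rig 0.76 [202. 317.] 3984 [[522.  26.  30.]]
onion 0.86 [169. 331.] 332 [[ 550. -174.   30.]]
lemon 0.65 [158. 300.] 84 [[ 677. -188.   30.]]
garlic 0.51 [174. 362.] 106 [[ 437. -190.   30.]]
mug 0.58 [349. 252.] 1672 [[459. 566.  30.]]
jaw_left 0.4 [169. 352.] 26 [[ 480. -202.   30.]]
side [[0.962, 0.183, -0.203, 320.851], [-0.273, 0.646, -0.713, -624.938], [0.001, 0.741, 0.671, 870.333], [0.0, 0.0, 0.0, 1.0]] [[439.4, 0.0, 277.2], [0.0, 439.4, 214.7], [0.0, 0.0, 1.0]]
spit 0.65 [196. 245.] 370 [[510. 397.  10.]]
rig 0.83 [284. 281.] 7524 [[516.  24.  30.]]
knob_grip 0.64 [248. 253.] 251 [[478. 158.  30.]]
knob_grip 0.57 [356. 327.] 1179 [[ 555. -188.   30.]]
onion 0.7 [356. 324.] 1106 [[ 550. -186.   30.]]
lemon 0.57 [343. 380.] 525 [[ 674. -192.   30.]]
garlic 0.55 [372. 282.] 442 [[ 454. -198.   30.]]
mug 0.86 [160. 216.] 652 [[452. 581.  30.]]
ja
[... 706 characters left out ...]
0.]]
{'clock': 1.5, 'qpos': array([-2.38909447e-03,  3.53049175e-01,  1.63337446e+00,  4.09803244e-05,
        1.15517522e+00, -2.40489578e-03]), 'qvel': array([ 0.00067728, -0.00012917,  0.00123263,  0.00071758,  0.00207311,
       -0.0014408 ]), 'joint_efforts': array([ 4.02729356e-04, -6.05162287e+01, -3.42434478e+01,  4.49681875e-05,
        1.22232246e-03,  1.36977022e-06]), 'eef_pos': array([6.25022959e+02, 1.96109174e-02, 2.31261180e+02]), 'tcp_rot': array([-3.14158655e+00, -3.75061830e-05,  1.57079558e+00]), 'contact_force': array([ 0.46795988, -0.80324116, -0.19090397]), 'wrist_torque': array([-0.0118797 ,  0.01973948, -0.008488  ]), 'grasp_force': 0.0, 'opening': 0.997889476808682}
```

```bash
python3 -c "
import cv2,numpy as np
a=[cv2.imread(f'pics/{n}0.png') for n in ('scene','side')]
cv2.imwrite('pics/ss.png',a[0][120:420,130:480].repeat(2,0).repeat(2,1)[:600])
cv2.imwrite('pics/sd.png',a[1][130:420,130:480].repeat(2,0).repeat(2,1))"
```

```text
(no output)
```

View pics/ss.png

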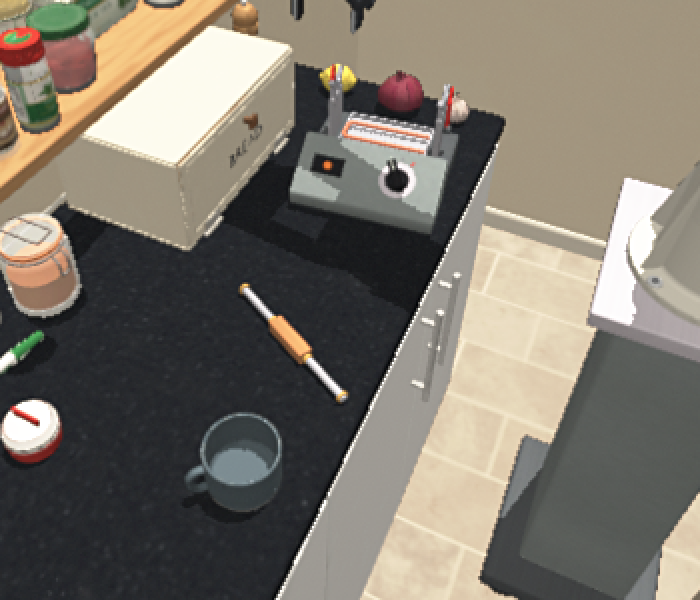

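View pics/sd.png

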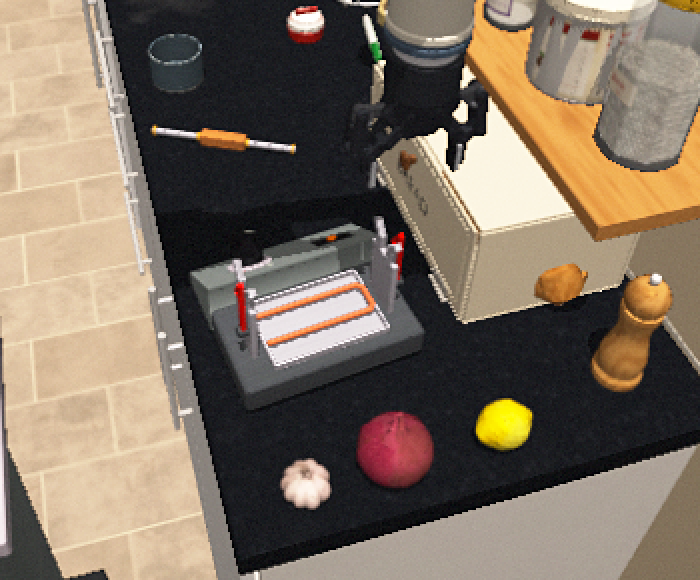

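View pics/wrist0.png

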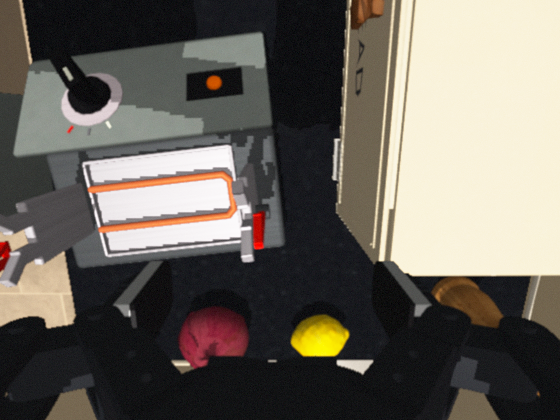

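The pictures show the spit lying clear between mug and rig (side view, pixels about (206,196)–(277,205) in the full frame). The rig is side-on, with its console crest in the wrist view running from (15,153) to (270,130). The knob is at (88,95) and there is a bread box to the right at x>~640.

```bash
python3 - <<'E'
from h import *
w=r.get_calibration("wrist")
px=np.array([[15,153],[271,129],[33,62],[265,33]],float)
X=np.array([[-40,-112,89],[-40,112,89],[-125,-112,29.5],[-125,112,29.5]],float)
def f(p):
    c,s=np.cos(p[2]),np.sin(p[2]); return (proj(w,np.c_[X[:,0]*c-X[:,1]*s+p[0],X[:,0]*s+X[:,1]*c+p[1],X[:,2]])-px).ravel()
q=least_squares(f,[515,20,-1.57]);print(q.x,np.round(q.fun,1))
for n in ["scene","side"]:
    c=r.get_calibration(n); r.grab_frame(n); s=r.silhouettes(n,"spit")[0]
    ys,xs=np.nonzero(s["region"]); W=onplane(c,np.c_[xs,ys],10)[:,:2]
    m=W.mean(0);_,_,v=np.linalg.svd(W-m);t=(W-m)@v[0]; mid=m+v[0]*(t.max()+t.min())/2
    print(n,m,mid,t.max()-t.min(),np.degrees(np.arctan2(*v[0][::-1])))
for b in [[640,-200],]:
    pass
print(onplane(w,[[340,205],[345,45],[385,260]],0))
E
```

```text
[520.08202171   9.71299452  -1.47225492] [-3.3  2.7  3.5 -0.8 -0.7 -1.8  0.2  0.6]
scene [492.10953345 386.49209886] [498.13006207 383.31961663] 226.99830523983402 152.21327470525912
side [497.9567824  384.02070101] [494.83029941 385.66086314] 224.47404551166395 -27.68163508174943
[[703.63513758 -27.27627065   0.        ]
 [700.09123615 141.25886207   0.        ]
 [761.5115304  -95.57759313   0.        ]]
```

Request:
carry_out([
  [0, 0, -0.058, 0.25, -0.08, 0, -1],
  [0, 0, -0.115, 0.5, -0.17, 0, -1],
  [0, 0, -0.173, 0.75, -0.25, 0, -1],
  [0, 0, -0.23, 1.0, -0.34, 0, -1],
  [0, 0, -0.288, 1.0, -0.34, 0, -1],
  [0, 0, -0.346, 1.0, -0.34, 0, -1],
], force=80)

```text
clock: 2.45
eef_pos: [539.3, 251.7, 231.3]
tcp_rot: [3.141, -0.0, 2.666]
contact_force: [0.1, -0.4, -0.0]
opening: 0.998
grasp_force: 0.0
```

```bash
cat >> h.py <<'E'
def rel(p,Rt):
    s=r.sense();R0=R.from_euler("xyz",s["tcp_rot"])
    d=R0.inv().apply(np.array(p)-s["eef_pos"])/250; t=(R0.inv()*Rt).as_rotvec()/np.pi
    print("t",round(s["clock"],2),"pos",np.round(s["eef_pos"],1),"F",np.round(s["contact_force"],1),"q",np.round(s["qpos"],2),"open",round(s["opening"],3)); print("turn",np.round(t,4),"shift",np.round(d,4))
def down(yd): # tool y at world angle yd deg, pointing down
    a=np.radians(yd); y=np.array([np.cos(a),np.sin(a),0]); z=np.array([0,0,-1.]); return R.from_matrix(np.c_[np.cross(y,z),y,z])
def spit(n,z=10):
    c=r.get_calibration(n); im=r.grab_frame(n); s=r.silhouettes(n,"spit")
    if not s: return print("no spit"),im
    s=s[0]; ys,xs=np.nonzero(s["region"]); W=onplane(c,np.c_[xs,ys],z)[:,:2]
    m=W.mean(0);_,_,v=np.linalg.svd(W-m);t=(W-m)@v[0]
    print(n,s["score"],"mean",m,"mid",m+v[0]*(t.max()+t.min())/2,t.max()-t.min(),np.degrees(np.arctan2(*v[0][::-1])))
    return s,im
E
python3 - <<'E'
from h import *
s,im=spit("wrist"); save("w1.png",im)
rel([496,385,100],down(62.3))
E
```

```text
wrist 0.96 mean [501.37507621 382.72113525] mid [510.05483495 378.15145231] 189.3687771850504 -27.76571944874479
t 2.55 pos [539.8 250.5 231.3] F [-0.5  0.1 -0.1] q [ 0.43  0.31  1.7  -0.    1.14 -0.66] open 0.999
turn [0.     0.     0.0009] shift [0.4041 0.396  0.5253]
```

Request:
carry_out([
  [0, 0, 0, 0.2, 0.2, 0.13, -1],
  [0, 0, 0, 0.4, 0.395, 0.26, -1],
  [0, 0, 0, 0.404, 0.396, 0.4, -1],
  [0, 0, 0, 0.404, 0.396, 0.525, -1],
  [0, 0, 0, 0.404, 0.396, 0.525, -1],
])

```text
clock: 3.18
eef_pos: [495.1, 383.5, 97.6]
tcp_rot: [-3.137, -0.002, 2.654]
contact_force: [-0.1, 0.4, 0.3]
opening: 1.003
grasp_force: 0.0
```

```bash
python3 - <<'E'
from h import *
s,im=spit("wrist")
# sleeve: orange
h=cv2.cvtColor(im,cv2.COLOR_RGB2HSV); m=s["region"]&(h[...,1]>130)
c=r.get_calibration("wrist"); ys,xs=np.nonzero(m); W=onplane(c,np.c_[xs,ys],15)
print(m.sum(),W.mean(0)); save("w2.png",im)
rel([496,385,3],down(62.3))
E
```

```text
wrist 0.97 mean [487.18936704 390.13693884] mid [495.72963659 385.70327018] 227.3141024975602 -27.436017904665334
3320 [494.8676925  388.96266243  15.        ]
t 3.27 pos [497.3 384.5 100.9] F [ 0.7 -0.   0.5] q [ 0.66  0.5   1.73 -0.    0.91 -0.43] open 0.999
turn [ 0.0001  0.0001 -0.001 ] shift [ 0.0057 -0.0008  0.3915]
```

View pics/w2.png

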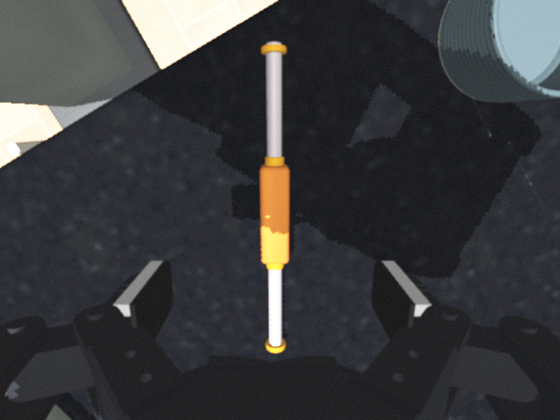

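The spit lies centred between the open fingers, running from (273,48) to (275,345), with its sleeve at (275,212).

Request:
carry_out([
  [0, 0, 0, 0.008, 0, 0.2, -1],
  [0, 0, 0, 0.008, 0, 0.39, -1],
  [0, 0, 0, 0.008, 0, 0.39, -1],
  [0, 0, 0, 0.008, 0, 0.39, 0.8],
  [0, 0, 0, 0.008, 0, 0.39, 1],
  [0, 0, 0, 0.008, 0, 0.39, 1],
  [0, 0, 0, 0.008, 0, 0.39, 1],
  [0, 0, 0, 0.008, 0, 0.39, 1],
])

```text
clock: 4.28
eef_pos: [495.5, 386.1, 4.0]
tcp_rot: [3.14, 0.001, 2.658]
contact_force: [-1.3, -1.9, 8.9]
opening: 0.214
grasp_force: 79.3
```

```bash
python3 - <<'E'
from h import *
rel([524,190,260],down(95.65)); print(r.sense()["grasp_force"])
E
```

```text
t 4.28 pos [495.5 386.1   4. ] F [-1.3 -1.9  8.9] q [ 0.66  0.64  1.77 -0.    0.74 -0.43] open 0.214
turn [ 0.0004  0.0004 -0.1854] shift [-0.4663 -0.6397 -1.0246]
79.27204728126526
```

Request:
carry_out([
  [0, 0, 0, 0, 0, -0.2, 1],
  [0, 0, 0, 0, 0, -0.42, 1],
  [0, 0, -0.05, -0.1, -0.13, -0.63, 1],
  [0, 0, -0.1, -0.2, -0.28, -0.8, 1],
  [0, 0, -0.15, -0.3, -0.42, -0.95, 1],
  [0, 0, -0.185, -0.4, -0.55, -0.95, 1],
  [0, 0, -0.185, -0.466, -0.64, -0.95, 1],
  [0, 0, -0.185, -0.466, -0.64, -0.95, 1],
])

```text
clock: 5.28
eef_pos: [523.5, 188.0, 240.3]
tcp_rot: [-3.141, -0.0, -3.047]
contact_force: [0.7, 0.4, -1.6]
opening: 0.21
grasp_force: 79.0
```

```bash
python3 - <<'E'
from h import *
im=r.grab_frame("wrist"); save("w3.png",im)
for l in ["jaw_left","jaw_right","knob_grip","rig","spit"]:
    for s in r.silhouettes("wrist",l)[:2]: print(l,round(s["score"],2),s["position"],s["region"].sum())
rel([524,190,242],down(95.65)); print(r.sense()["grasp_force"])
E
```

```text
jaw_left 0.94 [307.0, 16.7] 463
jaw_left 0.47 [161.3, 119.3] 50158
knob_grip 0.59 [117.0, 171.2] 1663
rig 0.58 [158.3, 117.1] 50193
spit 0.8 [217.4, 267.3] 12284
t 5.58 pos [523.4 190.6 239.9] F [-0.   0.2 -2.4] q [ 0.35  0.24  1.77  0.    1.13 -1.32] open 0.212
turn [ 0.     -0.0001 -0.0001] shift [-0.0023 -0.0026 -0.0084]
78.96922945976257
```

View pics/w3.png

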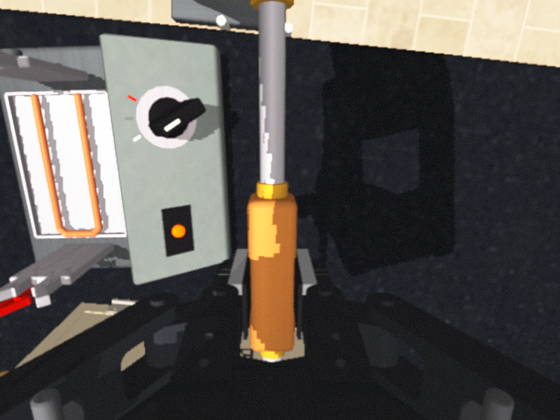

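The view shows the held spit from (272,0) to (270,350). The console crest runs from (102,35) to (133,283), the knob's ring is at (168,117), and the left fork with its red jaw is at bottom left.

```bash
cat > fit.py <<'E'
from h import *
import pickle
E
python3 - <<'E'
from h import *
w3=r.get_calibration("wrist"); w3p=np.array(w3["pose"])
# camera pose at first view (printed)
w0=dict(w3); w0["pose"]=[[1,0,.001,625.618],[0,.965,.261,66.988],[-.001,-.261,.965,372.655],[0,0,0,1]]
def sub(f,px):
    g=cv2.cvtColor(cv2.imread(f),cv2.COLOR_BGR2GRAY); p=np.array(px,np.float32).reshape(-1,1,2)
    return cv2.cornerSubPix(g,p,(4,4),(-1,-1),(3,30,.01)).reshape(-1,2)
a=sub("pics/wrist0.png",[[15,153],[271,129],[33,62],[265,33]]); b=sub("pics/w3.png",[[102,35],[133,283],[216,45],[230,262]])
print(a.tolist(),b.tolist())
X=lambda zf:np.array([[-40,-112,89],[-40,112,89],[-125,-112,zf],[-125,112,zf]],float)
def tr(X,p):
    c,s=np.cos(p[2]),np.sin(p[2]); return np.c_[X[:,0]*c-X[:,1]*s+p[0],X[:,0]*s+X[:,1]*c+p[1],X[:,2]]
def f(p):
    Y=tr(X(p[3]),p); return np.r_[(proj(w0,Y)-a).ravel(),(proj(w3,Y)-b).ravel()]
q=least_squares(f,[520,10,-1.47,29.5],loss="soft_l1");print(q.x,np.round(f(q.x),1).reshape(-1,2).tolist())
p=q.x
for nm,c in (("w0",w0),("w3",w3)):
    Y=tr(np.array([[x,s*85,166] for s in(-1,1) for x in(0,20,40)],float),p); print(nm,"fork tops",np.round(proj(c,Y)).tolist())
# knob ring centre on panel: intersect ray (168,117) of w3
o,v=ray(w3,[[168,117]]); yaw=p[2]; Rz=R.from_euler("z",yaw)
n=Rz.apply([-np.sin(np.radians(35)),0,np.cos(np.radians(35))]); P0=tr(np.array([[-40.,0,89]]),p)[0]
K=o+v[0]*((P0-o)@n/(v[0]@n)); print("knob foot world",K,"rig",Rz.inv().apply(K-[p[0],p[1],0]))
print("seat",tr(np.array([[20.,0,135]]),p))
E
```

```text
[[13.06655502319336, 154.5550537109375], [271.0, 129.0], [30.897689819335938, 63.562896728515625], [261.9463806152344, 32.5426025390625]] [[99.24760437011719, 34.69953918457031], [134.27410888671875, 284.056640625], [213.6139678955078, 44.92620849609375], [233.29119873046875, 258.778076171875]]
[519.02802303  11.47271171  -1.45405467  26.28306392] [[-3.0, 1.5], [1.2, -5.5], [0.7, -2.2], [-0.3, -2.3], [-4.4, -3.9], [-3.8, 2.2], [0.8, 0.2], [-6.6, 0.1]]
w0 fork tops [[-20.0, 224.0], [-10.0, 253.0], [0.0, 280.0], [237.0, 195.0], [242.0, 225.0], [246.0, 253.0]]
w3 fork tops [[-30.0, 49.0], [-62.0, 51.0], [-94.0, 52.0], [28.0, 304.0], [1.0, 304.0], [-26.0, 304.0]]
knob foot world [464.6592396   88.70776433  58.86163834] rig [-83.04204113 -45.00263738  58.86163834]
seat [[521.35755626  -8.39115687 135.        ]]
```

Request:
carry_out([
  [0, 0, 0, 0, -0.2, 0, 1],
  [0, 0, 0, 0, -0.4, 0, 1],
  [0, 0, 0, 0, -0.4, 0, 1],
  [0, 0, 0, 0, -0.4, 0, 1],
])

```text
clock: 6.08
eef_pos: [533.3, 90.8, 240.0]
tcp_rot: [3.141, -0.0, -3.044]
contact_force: [0.2, 0.4, -2.0]
opening: 0.212
grasp_force: 79.2
```

```bash
python3 - <<'E'
from h import *
import json
rel([524,90,242],down(95.65)); c=r.get_calibration("wrist")
im=r.grab_frame("wrist"); save("w4.png",im); json.dump({k:np.array(v).tolist() for k,v in c.items()},open("w4.json","w"))
cv2.imwrite("pics/w4b.png",cv2.resize(im[:,:,::-1],None,fx=1.42,fy=1.42,interpolation=cv2.INTER_CUBIC))
E
```

```text
t 6.08 pos [533.3  90.8 240. ] F [ 0.2  0.4 -2. ] q [ 0.17  0.21  1.8   0.    1.12 -1.5 ] open 0.212
turn [ 0.0001 -0.     -0.0005] shift [ 0.0375  0.0005 -0.008 ]
```

View pics/w4b.png

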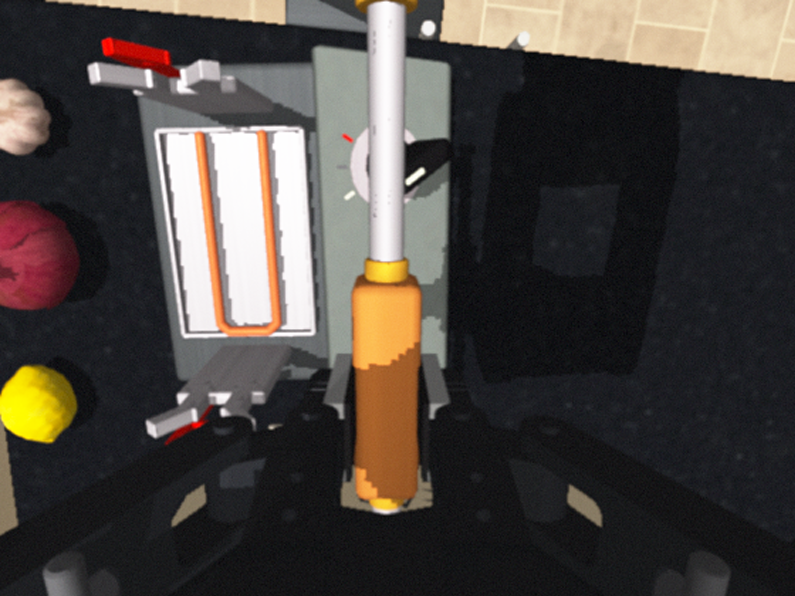

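```bash
python3 - <<'E'
from h import *
import json
c=json.load(open("w4.json")); s=1.42
T=onplane(c,np.array([[155,130],[304,127],[315,333],[184,337]])/s,66); print(np.round(T,1).tolist())
for a,b in((0,3),(1,2)): d=T[b]-T[a]; print("len",np.hypot(*d[:2]),"ang",np.degrees(np.arctan2(d[1],d[0])),"mid",(T[a]+T[b])/2)
def tr(X,p):
    cc,ss=np.cos(p[2]),np.sin(p[2]); return np.c_[X[:,0]*cc-X[:,1]*ss+p[0],X[:,0]*ss+X[:,1]*cc+p[1],X[:,2]]
p=[519.5,10.5,-1.463]
im=cv2.imread("pics/w4.png"); im=cv2.resize(im,None,fx=2.6,fy=2.6,interpolation=cv2.INTER_CUBIC)
for sy in(-1,1):
  for y,col in((81,(0,255,0)),(89,(255,255,0))):
    for sx in(-1,1):
      X=np.array([[20+sx*6.5,sy*y,130],[20+sx*6.5,sy*y,146],[20+sx*20,sy*y,166]],float)
      cv2.polylines(im,[np.round(proj(c,tr(X,p))*2.6).astype(int)],False,col,1)
X=np.array([[-40,-112,89],[-40,112,89]],float); cv2.polylines(im,[np.round(proj(c,tr(X,p))*2.6).astype(int)],False,(0,0,255),1)
cv2.imwrite("pics/ov4.png",np.vstack([im[60:300,120:640],im[560:860,120:640]]))
E
```

```text
[[457.3, -61.8, 66.0], [446.7, 31.7, 66.0], [582.4, 46.5, 66.0], [594.4, -45.2, 66.0]]
len 138.0618065338816 ang 6.901622783426549 mid [525.82101611 -53.53423973  66.        ]
len 136.5148619786899 ang 6.2435265440680885 mid [514.56112705  39.1099053   66.        ]
```

View pics/ov4.png

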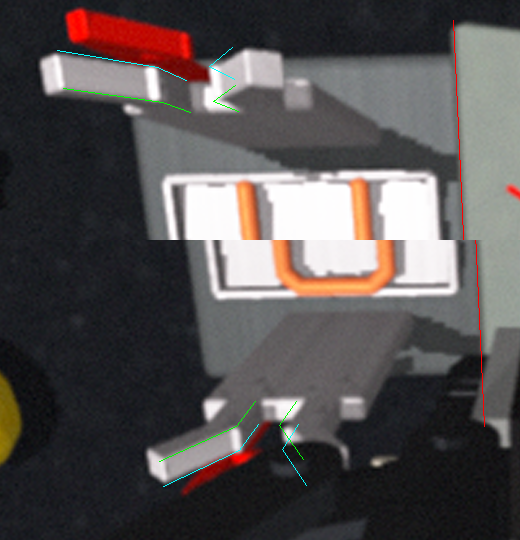

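The overlay of the predicted slots and flares lies on both forks to within 1–2 mm, so the rig pose is (519.5, 10.5, -1.463 rad).

```bash
python3 - <<'E'
from h import *
rel([521.6,-9.4,185],down(96.2))
E
```

```text
t 6.12 pos [533.3  91.1 240. ] F [-0.3 -0.1 -1.3] q [ 0.17  0.21  1.8   0.    1.12 -1.5 ] open 0.211
turn [ 0.0001  0.     -0.0033] shift [ 0.086  -0.3957  0.2198]
```

Request:
carry_out([
  [0, 0, -0.003, 0.04, -0.2, 0, 1],
  [0, 0, -0.003, 0.086, -0.395, 0, 1],
  [0, 0, -0.003, 0.086, -0.396, 0, 1],
  [0, 0, -0.003, 0.086, -0.396, 0.12, 1],
  [0, 0, -0.003, 0.086, -0.396, 0.22, 1],
  [0, 0, -0.003, 0.086, -0.396, 0.22, 1],
  [0, 0, -0.003, 0.086, -0.396, 0.22, 1],
])

```text
clock: 7.0
eef_pos: [522.2, -9.5, 185.8]
tcp_rot: [3.142, 0.001, -3.034]
contact_force: [0.6, -0.5, -1.4]
opening: 0.207
grasp_force: 79.4
```

```bash
python3 - <<'E'
from h import *
rel([521.6,-9.4,129],down(96.2))
c=r.get_calibration("side"); a=r.grab_frame("side"); w=r.grab_frame("wrist")
v=np.vstack([cv2.resize(a[190:320,200:360],(480,390),interpolation=cv2.INTER_CUBIC)])
w=cv2.resize(w[0:210,140:420],(320,240)); w=np.vstack([w,np.zeros((150,320,3),np.uint8)])
save("s5.png",np.hstack([v,w]))
E
```

```text
t 7.0 pos [522.2  -9.5 185.8] F [ 0.6 -0.5 -1.4] q [-0.02  0.25  1.9   0.    1.   -1.7 ] open 0.207
turn [ 0.      0.0003 -0.0001] shift [0.0027 0.0005 0.2274]
```

View pics/s5.png

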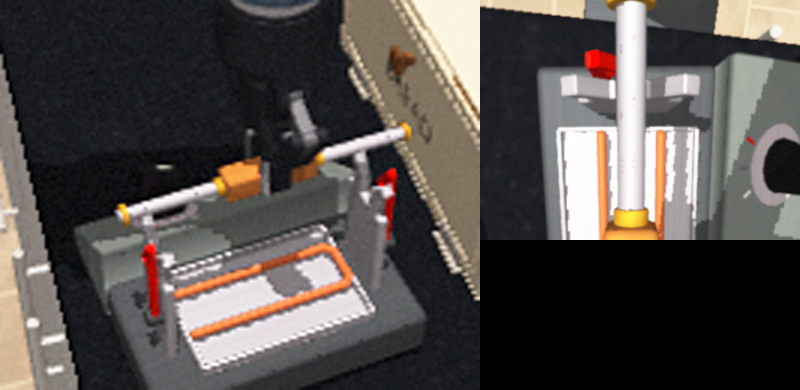

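The rod is centred over the right fork (prongs at 560–695, rod at 630 in the wrist crop), and its discs lie outside both jaws. Pressing down now.

Request:
carry_out([
  [0, 0, 0, 0.003, 0, 0.06, 1],
  [0, 0, 0, 0.003, 0, 0.1, 1],
  [0, 0, 0, 0.003, 0, 0.13, 1],
  [0, 0, 0, 0.003, 0, 0.16, 1],
  [0, 0, 0, 0.003, 0, 0.19, 1],
  [0, 0, 0, 0.003, 0, 0.215, 1],
  [0, 0, 0, 0.003, 0, 0.225, 1],
  [0, 0, 0, 0.003, 0, 0.225, 1],
])

```text
clock: 8.1
eef_pos: [520.3, -10.7, 128.9]
tcp_rot: [-3.142, -0.001, -3.035]
contact_force: [-3.6, 0.5, 3.8]
opening: 0.207
grasp_force: 80.6
```

```bash
python3 - <<'E'
from h import *
rel([521.6,-9.4,129],down(96.2)); s=r.sense(); print(s["contact_force"],s["wrist_torque"])
E
```

```text
t 8.1 pos [520.3 -10.7 128.9] F [-3.6  0.5  3.8] q [-0.02  0.32  1.95 -0.    0.88 -1.7 ] open 0.207
turn [-0.     -0.0004 -0.0004] shift [-0.0058  0.0044 -0.0004]
[-3.64081628  0.47157481  3.84062153] [0.09091592 0.54367575 0.02913269]
```

Request:
carry_out([
  [0, 0, 0, 0, 0, 0.008, 1],
  [0, 0, 0, 0, 0, 0.016, 1],
  [0, 0, 0, 0, 0, 0.016, 1],
])

```text
clock: 8.48
eef_pos: [520.4, -10.7, 128.3]
tcp_rot: [-3.141, -0.0, -3.035]
contact_force: [-18.4, 0.5, 47.6]
opening: 0.215
grasp_force: 86.1
```

```bash
python3 - <<'E'
from h import *
rel([521.6,-9.4,129],down(96.2)); s=r.sense(); print(s["contact_force"],s["wrist_torque"])
c=r.get_calibration("side"); a=r.grab_frame("side"); b=r.grab_frame("scene")
save("s6.png",np.hstack([cv2.resize(a[210:310,210:350],(448,320),interpolation=cv2.INTER_CUBIC),cv2.resize(b[140:220,265:365],(350,320)[:2],interpolation=cv2.INTER_CUBIC)]))
E
```

```text
t 8.47 pos [520.4 -10.7 128.3] F [-18.4   0.5  47.6] q [-0.02  0.32  1.95 -0.    0.87 -1.7 ] open 0.215
turn [-0.     -0.0001 -0.0005] shift [-0.0053  0.0045 -0.0028]
[-18.37513149   0.53198854  47.61287265] [0.1977678  2.96369337 0.02050597]
```

View pics/s6.png

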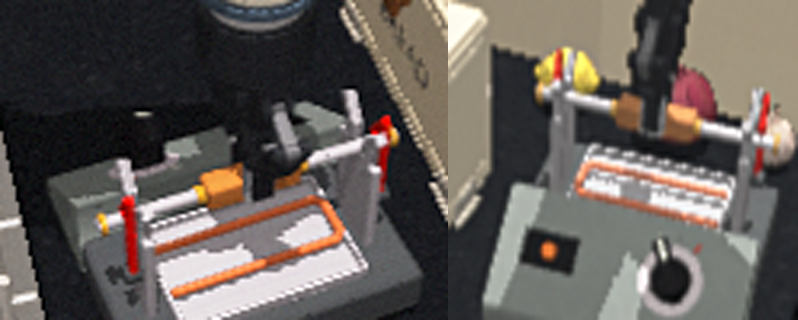

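Both jaws are over the rod and it is on the fork floors, with 47 N of reaction. Unload, open and rise.

Request:
carry_out([
  [0, 0, 0, 0, 0, -0.014, 1],
  [0, 0, 0, 0, 0, -0.014, 0.3],
  [0, 0, 0, 0, 0, -0.014, -0.2],
  [0, 0, 0, 0, 0, -0.014, -0.2],
  [0, 0, 0, 0, 0, -0.1, -0.2],
  [0, 0, 0, 0, 0, -0.3, -0.2],
  [0, 0, 0, 0, 0, -0.5, -0.2],
  [0, 0, 0, 0, 0, -0.5, -0.2],
])

```text
clock: 9.57
eef_pos: [523.2, -10.6, 253.5]
tcp_rot: [-3.141, 0.007, -3.035]
contact_force: [0.1, -0.7, -0.7]
opening: 0.6
grasp_force: 0.0
```

```bash
cat >> h.py <<'E'
p=[519.5,10.5]; Rz=R.from_euler("z",-1.463); s35,c35=np.sin(np.radians(35)),np.cos(np.radians(35))
n=Rz.apply([-s35,0,c35]); up=Rz.apply([c35,0,s35]); left=Rz.apply([0,1,0])
foot=Rz.apply([-82.5,-45,59.2])+[*p,0]
def knobR(ang): # bar x at angle ang from up towards left
    a=np.radians(ang); bx=np.cos(a)*up+np.sin(a)*left; y=np.cross(n,bx); return R.from_matrix(np.c_[np.cross(y,-n),y,-n])
def knobT(h): return foot+n*(30-19+h)
E
python3 - <<'E'
from h import *
print(foot); rel(knobT(80),knobR(30))
r.grab_frame("side"); 
for cam in ["side"]:
    for l in ["spit","jaw_left","jaw_right"]:
        for s in r.silhouettes(cam,l)[:2]: print(l,s["score"],s["position"])
E
```

```text
[465.88521427  87.67969131  59.2       ]
t 9.57 pos [523.2 -10.6 253.5] F [ 0.1 -0.7 -0.7] q [-0.02  0.17  1.83 -0.    1.14 -1.7 ] open 0.6
turn [ 0.1769 -0.0997  0.3216] shift [0.1896 0.6244 0.4771]
spit 0.97 [266.1, 291.2]
```

Request:
carry_out([
  [0.025, -0.014, 0.046, 0.04, 0.2, 0, -0.2],
  [0.05, -0.028, 0.092, 0.1, 0.4, 0, -0.2],
  [0.076, -0.043, 0.138, 0.19, 0.624, 0.05, -0.2],
  [0.1, -0.057, 0.184, 0.19, 0.624, 0.15, -0.2],
  [0.126, -0.071, 0.23, 0.19, 0.624, 0.25, -0.2],
  [0.152, -0.085, 0.276, 0.19, 0.624, 0.35, -0.2],
  [0.177, -0.1, 0.322, 0.19, 0.624, 0.47, -0.2],
  [0.177, -0.1, 0.322, 0.19, 0.624, 0.477, -0.2],
])

```text
clock: 10.78
eef_pos: [454.8, 138.8, 127.2]
tcp_rot: [-2.792, 0.518, 2.295]
contact_force: [-0.8, 0.8, 1.0]
opening: 0.597
grasp_force: 0.0
```

```bash
python3 - <<'E'
from h import *
rel(knobT(80),knobR(30)); rel(knobT(0),knobR(30))
im=r.grab_frame("wrist"); c=r.get_calibration("wrist")
f=foot; P=lambda h,a,b: f+n*h+a*(np.cos(np.pi/6)*up+.5*left)+b*np.cross(n,np.cos(np.pi/6)*up+.5*left)
q=proj(c,[P(42,22,7),P(42,22,-7),P(42,-22,-7),P(42,-22,7)]); print(np.round(q).tolist())
v=im.copy(); cv2.polylines(v,[np.round(q).astype(int)],True,(0,255,0),1); save("w7.png",v)
print([ (s["score"],s["position"]) for s in r.silhouettes("wrist","knob_grip")[:2]])
E
```

```text
t 10.78 pos [454.8 138.8 127.2] F [-0.8  0.8  1. ] q [ 0.65  0.46  1.92 -0.56  1.19  0.35] open 0.597
turn [-0.0037 -0.0002  0.0008] shift [-0.0233  0.0117 -0.022 ]
t 10.78 pos [454.8 138.8 127.2] F [-0.8  0.8  1. ] q [ 0.65  0.46  1.92 -0.56  1.19  0.35] open 0.597
turn [-0.0037 -0.0002  0.0008] shift [-0.0235  0.0154  0.298 ]
[[286.0, 281.0], [263.0, 281.0], [262.0, 211.0], [286.0, 211.0]]
[(0.75, [235.2, 274.7])]
```

View pics/w7.png

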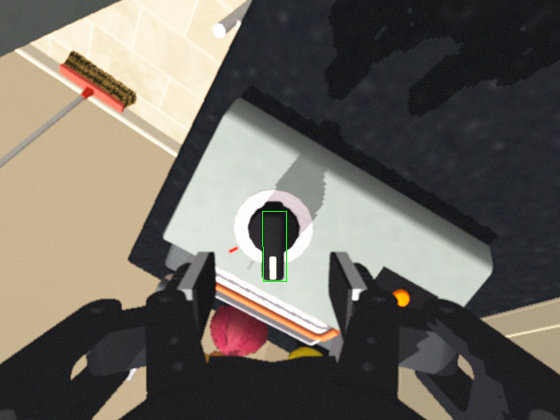

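The predicted knob outline (263–286, 211–281) lies on the bar, which is centred between the fingers.

Request:
carry_out([
  [0, 0, 0, 0, 0, 0.1, -0.2],
  [0, 0, 0, 0, 0, 0.2, -0.2],
  [0, 0, 0, 0, 0, 0.2, -0.2],
  [0, 0, 0, 0, 0, 0.2, -0.2],
])

```text
clock: 11.38
eef_pos: [460.0, 111.2, 90.1]
tcp_rot: [-2.8, 0.516, 2.294]
contact_force: [0.3, 0.7, 0.6]
opening: 0.601
grasp_force: 0.0
```

```bash
python3 - <<'E'
from h import *
rel(knobT(0),knobR(30))
E
```

```text
t 11.38 pos [460.  111.2  90.1] F [0.3 0.7 0.6] q [ 0.61  0.5   1.96 -0.6   1.09  0.37] open 0.601
turn [-0.0012 -0.0011  0.0009] shift [-0.0138  0.0082  0.1125]
```

Request:
carry_out([
  [0, 0, 0, -0.01, 0.007, 0.06, -0.2],
  [0, 0, 0, -0.01, 0.007, 0.11, -0.2],
  [0, 0, 0, -0.01, 0.007, 0.11, -0.2],
  [0, 0, 0, -0.01, 0.007, 0.11, 0.6],
  [0, 0, 0, -0.01, 0.007, 0.11, 1],
  [0, 0, 0, -0.01, 0.007, 0.11, 1],
  [0, 0, 0, -0.01, 0.007, 0.11, 1],
], force=50)

```text
clock: 12.25
eef_pos: [462.1, 93.5, 68.7]
tcp_rot: [-2.795, 0.517, 2.294]
contact_force: [-10.8, 1.6, 12.9]
opening: 0.159
grasp_force: 49.4
```

```bash
python3 - <<'E'
from h import *
rel(knobT(0),knobR(30)); rel(knobT(0),knobR(-32)); s=r.sense(); print(s["contact_force"],s["wrist_torque"],s["grasp_force"])
E
```

```text
t 12.25 pos [462.1  93.5  68.7] F [-10.8   1.6  12.9] q [ 0.58  0.53  1.98 -0.63  1.04  0.39] open 0.159
turn [-0.0029 -0.0007  0.0007] shift [-0.005   0.0115  0.0015]
t 12.25 pos [462.1  93.5  68.7] F [-10.8   1.6  12.9] q [ 0.58  0.53  1.98 -0.63  1.04  0.39] open 0.159
turn [-0.003   0.0009  0.3452] shift [-0.005   0.0115  0.0015]
[-10.81447426   1.62278066  12.94754505] [-0.63075251  1.14332073 -0.89161088] 49.421884417533875
```

Request:
carry_out([
  [0, 0, 0, 0, -0.008, -0.006, 1],
  [0, 0, 0.05, 0, -0.008, -0.006, 1],
  [0, 0, 0.1, 0, -0.008, -0.006, 1],
  [0, 0, 0.15, 0, -0.008, -0.006, 1],
  [0, 0, 0.2, 0, -0.008, -0.006, 1],
  [0, 0, 0.2, 0, -0.008, -0.006, 1],
])

```text
clock: 13.0
eef_pos: [463.9, 94.2, 68.8]
tcp_rot: [3.073, 0.607, 1.553]
contact_force: [11.8, -10.8, -18.3]
opening: 0.16
grasp_force: 50.2
```

```bash
python3 - <<'E'
from h import *
rel(knobT(0),knobR(-30)); s=r.sense(); f=s["contact_force"]; R0=R.from_euler("xyz",s["tcp_rot"]); print("tool F",R0.inv().apply(f),"tool T",R0.inv().apply(s["wrist_torque"]),s["grasp_force"])
E
```

```text
t 13.0 pos [463.9  94.2  68.8] F [ 11.8 -10.8 -18.3] q [ 0.58  0.53  1.98 -0.64  1.03  1.02] open 0.16
turn [-9.000e-04  1.000e-04  1.339e-01] shift [0.0006 0.0052 0.0027]
tool F [ 1.74771235 10.46587071 21.81331758] tool T [-1.97897218  0.83083085 -0.13435571] 50.168718695640564
```

Request:
carry_out([
  [0, 0, 0.045, 0, 0.003, 0.003, 1],
  [0, 0, 0.09, 0, 0.003, 0.003, 1],
  [0, 0, 0.125, 0, 0.003, 0.003, 1],
  [0, 0, 0.14, 0, 0.003, 0.003, 1],
  [0, 0, 0.15, 0, 0.003, 0.003, 1],
  [0, 0, 0.15, 0, 0.003, 0.003, 1],
])

```text
clock: 13.75
eef_pos: [465.4, 94.0, 69.0]
tcp_rot: [2.78, 0.504, 1.013]
contact_force: [11.5, -9.1, -10.5]
opening: 0.154
grasp_force: 54.8
```

```bash
python3 - <<'E'
from h import *
rel(knobT(0),knobR(-30)); s=r.sense(); f=s["contact_force"]; R0=R.from_euler("xyz",s["tcp_rot"]); print("tool F",R0.inv().apply(f),"tool T",R0.inv().apply(s["wrist_torque"]),s["grasp_force"])
E
```

```text
t 13.75 pos [465.4  94.   69. ] F [ 11.5  -9.1 -10.5] q [ 0.57  0.53  1.98 -0.64  1.03  1.48] open 0.154
turn [-0.0003  0.0002 -0.0151] shift [ 0.0011 -0.0015  0.0026]
tool F [ 3.64149211 10.0807378  14.42758233] tool T [-1.67799841  1.11969755 -1.02813815] 54.78927791118622
```

Request:
carry_out([
  [0, 0, 0.004, 0, 0, 0, 1],
  [0, 0, 0.004, 0, 0, 0, 1],
  [0, 0, 0.004, 0, 0, 0, 1],
  [0, 0, 0.004, 0, 0, 0, 1],
  [0, 0, 0.004, 0, 0, 0, 1],
  [0, 0, 0.004, 0, 0, 0, 1],
  [0, 0, 0.004, 0, 0, 0, 1],
  [0, 0, 0.004, 0, 0, 0, 1],
])

```text
clock: 14.75
eef_pos: [465.4, 94.0, 69.0]
tcp_rot: [2.774, 0.5, 1.001]
contact_force: [11.3, -9.1, -10.9]
opening: 0.154
grasp_force: 57.7
```

Request:
carry_out([
  [0, 0, 0, 0, 0, 0, -0.2],
  [0, 0, 0, 0, 0, 0, -0.7],
  [0, 0, 0, 0, 0, -0.02, -0.7],
  [0, 0, 0, 0, 0, -0.1, -0.7],
  [0, 0, 0, 0, 0, -0.25, -0.7],
  [0, 0, 0, 0, 0, -0.4, -0.7],
  [0, 0, 0, 0, 0, -0.4, -0.7],
  [0, 0, 0, 0, 0, -0.4, -0.7],
])

```text
clock: 15.75
eef_pos: [457.2, 150.8, 150.7]
tcp_rot: [2.776, 0.501, 0.997]
contact_force: [-0.4, 0.0, 0.6]
opening: 0.85
grasp_force: 0.0
```

```bash
python3 - <<'E'
from h import *
rel(knobT(80),knobR(-30)); im=r.grab_frame("wrist"); c=r.get_calibration("wrist")
k=r.silhouettes("wrist","knob_grip")
def on(h,px):
    o,v=ray(c,px); return o+v*(((foot+n*h-o)@n)/(v@n))[:,None]
# white mark on bar top: bright pixels within 24 mm on plane h=42; dark pixels -> bar axis
yy,xx=np.mgrid[0:420,0:560]; px=np.c_[xx.ravel(),yy.ravel()].astype(float)
Q=on(42,px)-foot-n*42; U=Q@up; L=Q@left; g=im.reshape(-1,3).max(1)
rr=np.hypot(U,L); d=(rr<24)&(g<60); A=np.c_[U[d],L[d]]; m=A.mean(0); _,sv,v=np.linalg.svd(A-m,full_matrices=False)
print("dark",d.sum(),m,sv,"bar angle from up to left (deg, mod 180)",np.degrees(np.arctan2(v[0,1],v[0,0])))
b=(g>180)&(rr<25)&(rr>5)
print("bright angles hist",np.histogram(np.degrees(np.arctan2(L[b],U[b])),bins=np.arange(-180,181,20))[0])
if k: 
    m=k[0]["region"].ravel(); print("net knob",k[0]["score"],m.sum())
    A=np.c_[U[m],L[m]]; mm=A.mean(0); v=np.linalg.svd(A-mm,full_matrices=False)[2]; print(mm,np.degrees(np.arctan2(v[0,1],v[0,0])))
for cam in("scene","side"): r.grab_frame(cam); s,_=spit(cam,135)
E
```

```text
t 15.75 pos [457.2 150.8 150.7] F [-0.4  0.   0.6] q [ 0.67  0.43  1.89 -0.54  1.23  1.44] open 0.85
turn [-0.0015  0.0009 -0.0198] shift [0.0054 0.006  0.082 ]
dark 1987 [-5.66958805  3.9352836 ] [456.17865224 338.29897489] bar angle from up to left (deg, mod 180) 26.421360617482993
bright angles hist [ 30  65  87 177 196 203 202 198 169 122 118  75 122 120  68  30  22  36]
net knob 0.88 2349
[-4.19340014  3.48187198] 19.18988372640662
no spit
side 0.82 mean [511.70313073 -11.33060597] mid [506.46897639 -11.95071308] 191.07191917950803 -173.24347847228978
```

```bash
python3 -c "
from rig import r
print(r.sign_off())"
```

```text
the job is handed in; nothing more can be done
None
```

I locked the spit into both forks, held the knob at its stop for over a second and let it spring back, and handed the job in at about 16 s; no verdict came back. The seating (47 N floor reaction) and the stop (1 N m torque) were read from forces, the jaws from the camera view right after pressing; the knob's return was checked only in the last image.

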